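# Run a fingertip along the curved trim to seat it

## Robot

A 6-joint arm with a two-finger parallel gripper is mounted at the origin on the work surface. World frame = base frame: x ahead of the robot, y to its left, z up, the work surface at z = 0. Lengths are in mm, angles in rad, forces in N, time in s.
With the tool pointing down it reaches from about 375 to 750 mm from the base axis. Payload 9 kg.
Tool frame: the origin (TCP) lies at the very end of the fingers, on their centre line; the grasp point (between the pads) lies 19 mm behind it; y points along the fingers, z is the direction in which the jaws open and shut, and the axes are right-handed (so a half turn about y gives the same grasp; the last joint's range is limited). The gripper opens to 85 mm and grips with 20 to 120 N. Pads are 22 mm wide; open, the fingers measure 114 mm over their backs; the gripper's body (76 mm by 85 mm) begins 54 mm behind the grasp point. The pads swing forward as they close: fully open they stand 13 mm farther back than shut.
Start: joints at [-1.435, 0.104, 0.097, 1.564, 0, 1.353], TCP at [207.89, -562.866, 231.331] pointing down, gripper open.
Joint ranges: [-2.99, 2.99], [-0.84, 1.86], [-1.1, 1.16], [-1.84, 2.11], [-1.51, 1.56], [-3.14, 3.14]. Speed limits (rad/s): [2.22, 2.22, 2.57, 3.14, 3.14, 3.14].

## Interface

Orientations are given as a unit quaternion [x, y, z, w].
In Python, from bench import sense, snapshot, finish_job gives the robot as it stands.
- The arm moves only by the shell command python3 -m crank 'ROWS'. ROWS is JSON, a list of rows, each a list of 7 numbers: the shift along the tool's x, y, z in cm, then the turn, a rotation vector about the tool's x, y, z in degrees, then the gripper's target within -1 to 1 (shut at 1, half-way at 0, fully open at -1). A call has 1 to 12 rows; each row shifts and turns the commanded pose from where the row before left it, along the tool's axes as they then stand; what a row does not reach is not made up. A row lasts 1/8 s, in which the tool goes at most 62.5 mm and 10.7 degrees, less where a joint would pass 70% of its speed; a pose out of reach is approached as far as the arm can. A call with a gripper value outside its range is refused whole. The fingers move at their own pace and stop on an object; the grip force is fixed at half the most. Time passes only in rows, so rows that do not move let the fingers close. It gives the time, the measured TCP pose, the force and the opening at its end, in the units of the state.
- sense(): the state, without advancing time (a new reading comes with each control period).
- snapshot(name): name is "scene" or "side" or "wrist"; returns a dict with "frame" (400x640x3 uint8, red, green, blue), "fov_y" (degrees; the focal length in pixels is half the picture's height over the tangent of half this angle, whatever the lens; pixels are square), "cx", "cy" (the principal point, pixels), "R" (3x3) and "t" (3): a world point X has camera coordinates R X + t; the wrist camera has in their place "mount" (4x4, takes a point from camera to tool coordinates, whose origin is the TCP and whose axes are the tool frame's). Camera axes: x right, y down, z forward; pixel columns grow to the right and rows downward; lengths in mm; the calibration is good to about 2 mm. A picture is of the moment at which its call begins: read the wrist's pose just before it. There is no depth.
- finish_job(): hands the job in, once; it reports no verdict.
The state is a dict: "t": time; "qpos": joint angles; "qvel": joint speeds; "joint_efforts": joint torques, N m; "tcp_pos": TCP position; "tcp_rot": TCP orientation; "wrist_force": force on the tool from outside, world axes, zero at the start; "wrist_torque": the same for the moment, N m; "finger_gap": opening from 0.0 (shut) to 1.0 (fully open).
Only numpy, scipy, OpenCV 4.12 (cv2) and the standard library are available. Lean on these libraries where they do the work, as an engineer would, in place of code of your own. Each camera call takes 0.05 s, during which the arm holds its last target. There are 200 camera calls.

## Task

The seven little trim blocks of this toy stand sit proud in their slots: run a shut fingertip lightly along the curve, from the end by the red parasol to the end by the green one, so that one block after another is pressed fully home, none out of turn. Be gentle, so that the sprung plate underneath never gets near its bottom stop, and leave the parasols and everything else on the bench where they stand. Then draw the hand clear.

Things in the scene. Friction and masses are not known exactly. Their poses are not given: they have to be found in the camera images.
- stand: dark steel base of the sprung work-holder, 170 x 270 x 22 mm, fixed to the table (it stands elsewhere, and turned up to 0.5 rad, each time); origin at the centre of its underside, at table height. It carries the plate on four springs
- plate (a joint): travel of the sprung plate (180 x 290 x 15 mm, dark wooden top, green rim, long side along the stand's y axis, centred over the stand): 0 at rest, top face then 58 mm above the table; grows as it is pressed straight down, 12 mm (0.012) at its bottom stop. It starts to sink at about 6 N and gives 1.5 N more per mm; it springs back
- trim0_top (a point): centre of the flat top of trim block 0 (the end at the stand's +y side), yellow; z up, its y axis along the curve towards block 0. Seven blocks, yellow and white by turns, lie end to end on an arc of 105 mm radius, 22 degrees (40 mm) apart, that bulges towards the stand's +x
- trim0 (a joint): how far block 0 is pressed down into its slot (m): starts between 0 and 0.0015, hits its stop (fully home) at 0.006; it moves straight down relative to the plate at about 2.5 N and stays where it is left
- trim1_top (a point): centre of the flat top of trim block 1, white; z up, its y axis along the curve towards block 0. Every block is 14 mm wide and 40 mm long: a flat top 18 mm long with a 30 degree ramp falling away at either end, so a fingertip moving along the arc rides on the ramp and pushes the block down
- trim1 (a joint): how far block 1 is pressed down into its slot (m): starts between 0 and 0.0015, hits its stop (fully home) at 0.006; it moves straight down relative to the plate at about 2.5 N and stays where it is left
- trim2_top (a point): centre of the flat top of trim block 2, yellow; z up, its y axis along the curve towards block 0. Every block's flat top stands 10 to 11.5 mm above the plate at the start and 5.5 mm above it (63.5 mm above the table, plate at rest) when home
- trim2 (a joint): how far block 2 is pressed down into its slot (m): starts between 0 and 0.0015, hits its stop (fully home) at 0.006; it moves straight down relative to the plate at about 2.5 N and stays where it is left
- trim3_top (a point): centre of the flat top of trim block 3, white; z up, its y axis along the curve towards block 0
- trim3 (a joint): how far block 3 is pressed down into its slot (m): starts between 0 and 0.0015, hits its stop (fully home) at 0.006; it moves straight down relative to the plate at about 2.5 N and stays where it is left
- trim4_top (a point): centre of the flat top of trim block 4, yellow; z up, its y axis along the curve towards block 0
- trim4 (a joint): how far block 4 is pressed down into its slot (m): starts between 0 and 0.0015, hits its stop (fully home) at 0.006; it moves straight down relative to the plate at about 2.5 N and stays where it is left
- trim5_top (a point): centre of the flat top of trim block 5, white; z up, its y axis along the curve towards block 0
- trim5 (a joint): how far block 5 is pressed down into its slot (m): starts between 0 and 0.0015, hits its stop (fully home) at 0.006; it moves straight down relative to the plate at about 2.5 N and stays where it is left
- trim6_top (a point): centre of the flat top of trim block 6 (the end at the stand's -y side), yellow; z up, its y axis along the curve towards block 0
- trim6 (a joint): how far block 6 is pressed down into its slot (m): starts between 0 and 0.0015, hits its stop (fully home) at 0.006; it moves straight down relative to the plate at about 2.5 N and stays where it is left
- red_parasol: loose toy parasol with a red canopy, 55 mm tall: white foot disc 30 mm across, thin stem, canopy 34 mm across; origin at the centre of its underside, z up. It stands on the sprung plate just beyond one end of the trim arc, about 55 mm from the centre of the end block; which end varies. It marks the end to begin at. A bystander: not to be moved or tipped
- green_parasol: loose toy parasol with a green canopy, 55 mm tall: white foot disc 30 mm across, thin stem, canopy 34 mm across; origin at the centre of its underside, z up. It stands on the sprung plate just beyond the other end of the arc. A bystander: not to be moved or tipped
- blue_parasol: loose toy parasol with a blue canopy, 55 mm tall: white foot disc 30 mm across, thin stem, canopy 34 mm across; origin at the centre of its underside, z up. It stands on the sprung plate inside the hollow of the arc, 50 to 80 mm from the curve. A bystander: not to be moved or tipped
- paint_jar: loose jar of paint, 60 mm across, 85 mm tall, yellow cap; origin at the centre of its underside; bystander
- brush: loose brush lying on the table at the left; origin at its underside; bystander
- hammer: loose hammer lying on the table at the right; origin at its underside; bystander
- offcut: loose wood offcut 90 x 45 x 35 mm; origin at the centre of its underside; bystander
- water_cup: loose blue cup, 70 mm across, 75 mm tall; origin at the centre of its underside; bystander

How it is judged:
By the outcome, as a careful person would: the job done as asked, in the order asked, and still so for the second after the job is handed in, with the robot touching nothing.
It also fails if it takes over 53 s, if anything falls off the work surface, if the arm or the gripper's body presses on something with over 40 N, if the wrist force passes 120 N, or if a joint passes its speed limit or range.

## Working session

There is one attempt and no reset: what is moved stays moved. The work goes in short steps, Python scripts to look and compute and a shell command to move; the robot and the scene stay as the last step left them, time stands still between calls to the robot, and variables do not carry over. Pictures are saved under pics/ and viewed, about 8 in all and at most 12, crops included, and the job is handed in when it is done.

```bash
ls; mkdir -p pics; python3 - <<'E'
from bench import sense,snapshot
import cv2,numpy as np
s=sense();print(s['t'],s['tcp_pos'],s['tcp_rot'],s['wrist_force'],s['finger_gap'])
for n in ['scene','side']:
    d=snapshot(n);cv2.imwrite(f'pics/{n}0.png',d['frame'][:,:,::-1]);print(n,d['fov_y'],d['cx'],d['cy'],np.round(d['R'],4).tolist(),np.round(d['t'],1))
d=snapshot('wrist');print(np.round(d['mount'],3).tolist(),d['fov_y'])
E
```

```text
pics
0.0 [ 207.85183685 -562.47989467  230.50438787] [-0.12442852  0.69655179 -0.69558851  0.12445792] [ 0.22697006 -0.36605832  0.03320861] 1.0014263431287256
scene 52.01474319231636 316.2875721049874 198.432125463049 [[0.469, 0.8831, 0.0111], [0.7045, -0.3665, -0.6078], [-0.5327, 0.2929, -0.794]] [-241.4 -333.5 1549.3]
side 51.23847934538872 312.37782641775976 199.96816446682408 [[-0.8559, -0.5171, -0.0063], [-0.3243, 0.5462, -0.7723], [0.4028, -0.659, -0.6352]] [ 471.1  243.7 1133.4]
[[0.0, 0.951, 0.309, -78.248], [-0.0, -0.309, 0.951, -141.96], [1.0, -0.0, -0.0, 0.173], [0.0, 0.0, 0.0, 1.0]] 65.9766337051781
```

View pics/scene0.png

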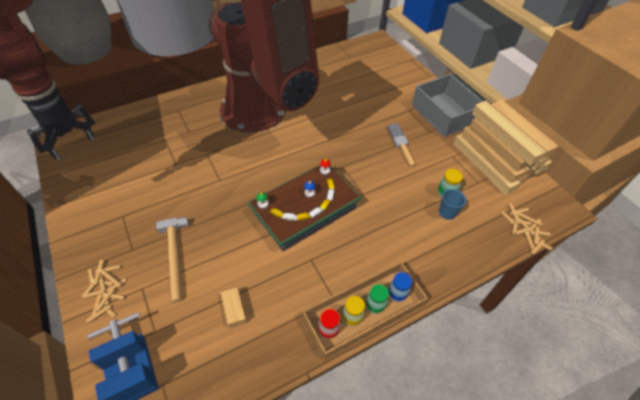

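View pics/side0.png

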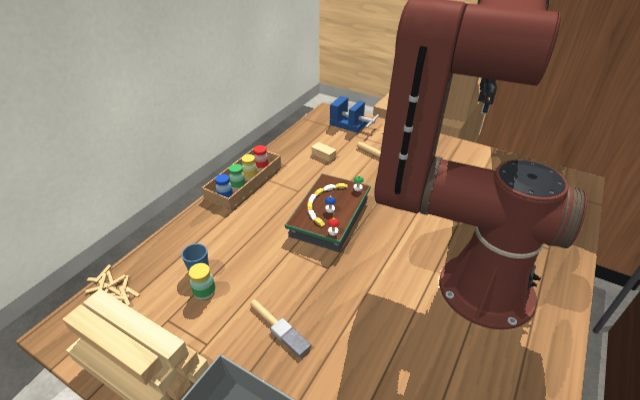

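The scene picture shows the plate around (305,205), with red parasol at (325,165), green at (262,198) and blue at (309,188). The trim arc runs (332,183)→(275,212). The side picture shows the same, with red at (333,227) and green at (358,184).

```bash
cat > h.py <<'E'
import numpy as np,cv2
from bench import sense,snapshot
from scipy.spatial.transform import Rotation as Ro
def cam(n):
    s=sense();d=snapshot(n);f=200/np.tan(np.radians(d['fov_y']/2))
    if n=='wrist':
        M=np.array(d['mount']);Rt=Ro.from_quat(s['tcp_rot']).as_matrix()
        A=Rt@M[:3,:3];c=Rt@M[:3,3]+s['tcp_pos']
    else:
        A=np.array(d['R']).T;c=-A@np.array(d['t'])
    return d['frame'],A,c,f,d['cx'],d['cy']
def ray(C,u,v,z):
    _,A,c,f,cx,cy=C
    r=A@np.array([(u-cx)/f,(v-cy)/f,1]);return c+r*(z-c[2])/r[2]
def proj(C,X):
    _,A,c,f,cx,cy=C
    p=A.T@(np.array(X)-c);return p[:2]/p[2]*f+[cx,cy]
def blobs(C,col,box=None,mn=4):
    h=cv2.cvtColor(C[0],cv2.COLOR_RGB2HSV).astype(int);H,S,V=h[...,0],h[...,1],h[...,2]
    m={'yellow':(H>18)&(H<35)&(S>140)&(V>150),'white':(S<60)&(V>150),'red':((H<7)|(H>173))&(S>170)&(V>120),'green':(H>50)&(H<85)&(S>120)&(V>70),'blue':(H>100)&(H<125)&(S>140)&(V>80)}[col].astype(np.uint8)
    if box: k=np.zeros_like(m);k[box[1]:box[3],box[0]:box[2]]=1;m*=k
    n,_,st,ce=cv2.connectedComponentsWithStats(m)
    return [(np.round(ce[i],1),st[i,4]) for i in range(1,n) if st[i,4]>=mn]
E
python3 - <<'E'
from h import *
for n,b in [('scene',(245,150,365,245)),('side',(285,170,375,245))]:
    C=cam(n)
    for col in ['red','green','blue','yellow','white']:
        for p,a in blobs(C,col,b): print(n,col,p,a,np.round(ray(C,*p,68 if col in('yellow','white') else 106)))
E
```

```text
scene red [324.7 163.5] 52 [447.  63. 106.]
scene green [261.5 196.9] 62 [ 477. -158.  106.]
scene blue [309.5 185.9] 55 [504. -18. 106.]
scene yellow [330.2 183.6] 54 [497.  56.  68.]
scene yellow [324.5 203.9] 55 [557.   4.  68.]
scene yellow [276.8 212.2] 62 [ 520. -132.   68.]
scene yellow [302.6 215.5] 64 [564. -72.  68.]
scene white [324.7 170.6] 43 [444.  67.  68.]
scene white [308.9 193. ] 45 [500. -18.  68.]
scene white [330.  194.3] 56 [533.  36.  68.]
scene white [262.2 204.2] 49 [ 474. -158.   68.]
scene white [315.2 211.2] 69 [568. -33.  68.]
scene white [289.2 216.1] 78 [ 548. -107.   68.]
side red [333.1 222.4] 77 [433.  78. 106.]
side green [358.  179.4] 40 [ 464. -143.  106.]
side blue [329.9 200.3] 53 [490.  -4. 106.]
side yellow [341.3 185. ] 41 [ 518. -133.   68.]
side yellow [318.4 190.9] 28 [568. -67.  68.]
side yellow [309.1 207.2] 16 [551.  18.  68.]
side yellow [319.5 221.8] 40 [489.  60.  68.]
side white [328.8 186.6] 49 [ 550. -105.   68.]
side white [357.4 186.8] 43 [ 468. -152.   68.]
side white [311.9 197.5] 42 [568. -27.  68.]
side white [329.7 208.1] 51 [494. -11.  68.]
side white [311.9 213.9] 51 [527.  41.  68.]
side white [332.7 230.5] 56 [437.  73.  68.]
```

```bash
python3 - <<'E'
from h import *
s=sense();R=Ro.from_quat(s['tcp_rot']).as_matrix();print(np.round(R,3),s['qpos'])
print(R.T@(np.array([480,-45,290])-s['tcp_pos']))
E
```

```text
[[-0.938 -0.     0.346]
 [-0.346  0.001 -0.938]
 [-0.    -1.    -0.001]] [-1.43469398e+00  1.04409206e-01  9.69185019e-02  1.56393119e+00
  2.41372952e-06  1.35311238e+00]
[-434.63679186  -58.76194106 -391.37433905]
```

```bash
python3 -m crank '[[-3.23,-0.25,-3.41,0,0,0,1],[-3.23,-0.25,-3.41,0,0,0,1],[-3.23,-0.25,-3.41,0,0,0,1],[-3.23,-0.25,-3.41,0,0,0,1],[-3.23,-0.25,-3.41,0,0,0,1],[-3.23,-0.25,-3.41,0,0,0,1],[-3.23,-0.25,-3.41,0,0,0,1],[-3.23,-0.25,-3.41,0,0,0,1],[-3.23,-0.25,-3.41,0,0,0,1],[-3.23,-0.25,-3.41,0,0,0,1],[-3.23,-0.25,-3.41,0,0,0,1],[-3.23,-0.25,-3.41,0,0,0,1]]'
python3 -m crank '[[0,0,0,0,6.4,0,1],[0,0,0,0,6.4,0,1],[0,0,0,0,0,0,1],[0,0,0,0,0,0,1]]'
python3 - <<'E'
from h import *
s=sense();print(np.round(Ro.from_quat(s['tcp_rot']).as_matrix(),3),s['qpos'])
C=cam('wrist');cv2.imwrite('pics/w1.png',C[0][:,:,::-1])
for col in ['red','green','blue','yellow','white']:
    for p,a in blobs(C,col,None,60): print(col,p,a,np.round(ray(C,*p,68 if col in('yellow','white') else 106)))
E
```

```text
t: 1.75
tcp_pos: [430.1, -43.2, 261.5]
tcp_rot: [0.124, -0.696, 0.696, -0.125]
wrist_force: [0.2, -0.4, 0.3]
finger_gap: 0.002
t: 2.25
tcp_pos: [429.7, -44.8, 261.3]
tcp_rot: [0.047, -0.706, 0.706, -0.047]
wrist_force: [0.4, -0.5, -1.0]
finger_gap: -0.004
[[-0.991  0.     0.132]
 [-0.132 -0.    -0.991]
 [-0.    -1.     0.   ]] [-4.08585822e-01 -4.01631786e-01 -3.08064130e-01  1.66422730e+00
 -4.41084696e-05  2.60047805e+00]
red [211.  160.2] 791 [441.  63. 106.]
green [434.5 159.4] 780 [ 470. -152.  106.]
green [362.5 182.8] 175 [438. -87. 106.]
blue [299.  113.2] 875 [495. -17. 106.]
yellow [285.6  46. ] 657 [555.   6.  68.]
yellow [364.7  46.4] 641 [565. -72.  68.]
yellow [233.2 103.9] 612 [494.  54.  68.]
yellow [416.6 104.3] 587 [ 519. -134.   68.]
white [325.3  37.8] 660 [567. -32.  68.]
white [253.3  70. ] 662 [529.  36.  68.]
white [396.8  70.2] 631 [ 548. -107.   68.]
white [227.1 152.2] 207 [443.  58.  68.]
white [419.1 151.3] 182 [ 472. -148.   68.]
white [587.2 239.5] 1075 [ 395. -371.   68.]
```

View pics/w1.png

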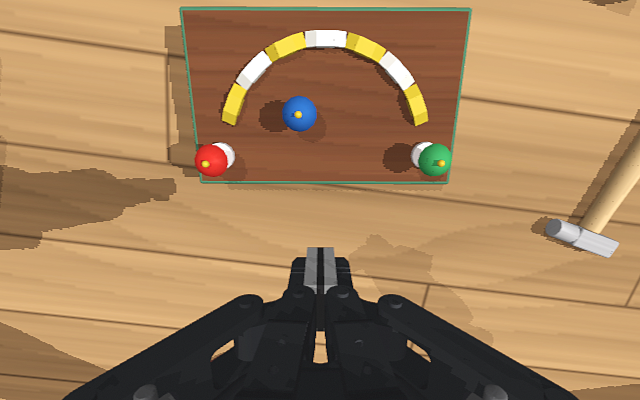

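Wrist picture: the arc runs from yellow block 0 at (233,104) via (325,38) to block 6 at (417,104). Red is at (211,160), green at (435,159) and blue at (299,113). The shut tip is about 15 mm thick and slim enough to clear the parasols. Next I fit the arc.

```bash
cat >> h.py <<'E'
def arcfit(C,box=None,mn=15,z=67):
    P=[ray(C,*p,z)[:2] for c in('yellow','white') for p,a in blobs(C,c,box,mn)]
    a=np.radians(66-22*np.arange(7));M=105*np.c_[np.cos(a),np.sin(a)]
    yaw,o=0.13,np.array([463,-46.])
    for _ in range(5):
        W=M@np.array([[np.cos(yaw),np.sin(yaw)],[-np.sin(yaw),np.cos(yaw)]])+o
        Q=np.array([min(P,key=lambda p:np.hypot(*(p-w))) for w in W])
        m,q=M-M.mean(0),Q-Q.mean(0)
        yaw=np.arctan2((m[:,0]*q[:,1]-m[:,1]*q[:,0]).sum(),(m*q).sum())
        R=np.array([[np.cos(yaw),-np.sin(yaw)],[np.sin(yaw),np.cos(yaw)]]);o=Q.mean(0)-R@M.mean(0)
    W=M@R.T+o;return yaw,o,W,Q-W
E
python3 - <<'E'
from h import *
np.set_printoptions(precision=1,suppress=True)
for n,b,mn in [('scene',(245,150,365,245),15),('side',(285,170,375,245),15),('wrist',None,100)]:
    y,o,W,e=arcfit(cam(n),b,mn);print(n,y,o,W.tolist() if n=='wrist' else '');print(e.T)
s=sense();print(s['tcp_pos'])
E
```

```text
scene 0.10937939572350655 [464.2 -43.3] 
[[ 0.4  1.1 -0.5 -1.7 -1.5  0.5  1.6]
 [-0.  -1.4 -2.1 -0.3  0.7  1.3  1.8]]
side 0.15910307720896188 [463.6 -43.5] 
[[-0.9  0.9 -2.   1.2  2.6  0.6 -2.5]
 [ 1.1 -0.5  7.7 -1.5 -1.3 -2.2 -3.3]]
wrist 0.13038690143371154 [463.8 -45.8] [[493.6443913992111, 54.89616954848006], [529.1773245828076, 36.37573040216394], [555.1850079188707, 5.893007192230613], [567.8798829030407, -32.112731268410194], [565.4131658091102, -72.10662222166515], [548.1440902983876, -108.26426370734974], [518.5875913986448, -135.31993556357682]]
[[ 0.3  0.2  0.  -0.3 -0.1 -0.   0. ]
 [-0.6 -0.7 -0.2 -0.1  0.5  0.6  0.5]]
[429.7 -44.9 261.3]
```

```bash
python3 -m crank '[[-2,0,-2.3,0,0,0,1],[-2,0,-2.3,0,0,0,1],[-2,0,-2.3,0,0,0,1],[-1.65,0,-2.15,0,0,0,1],[0,3,0,0,0,0,1],[0,3.5,0,0,0,0,1],[0,3.5,0,0,0,0,1],[0,3.5,0,0,0,0,1],[0,2.5,0,0,0,0,1],[0,1.5,0,0,0,0,1],[0,0,0,0,0,0,1],[0,0,0,0,0,0,1]]'
python3 - <<'E'
from h import *
s=sense();print(s['tcp_pos'],s['wrist_force'])
R=Ro.from_quat(s['tcp_rot']).as_matrix();print(R.T@(np.array([493.6,54.9,80])-s['tcp_pos']))
C=cam('wrist');cv2.imwrite('pics/w2.png',C[0][:,:,::-1]);print(proj(C,s['tcp_pos']),proj(C,[493.6,54.9,69]))
d=cam('scene')[0];e=cam('side')[0]
cv2.imwrite('pics/s2.png',np.hstack([cv2.resize(d[140:260,240:380],None,fx=2.8,fy=2.8),cv2.resize(e[130:250,260:400],None,fx=2.8,fy=2.8)])[:,:,::-1])
E
```

```text
t: 3.95
tcp_pos: [494.5, 54.8, 87.4]
tcp_rot: [0.046, -0.705, 0.706, -0.047]
wrist_force: [0.0, 0.6, -0.2]
finger_gap: -0.002
[494.48967377  54.81264604  87.43466347] [ 0.01082053  0.59012864 -0.22041337]
[ 0.88133484  7.43331691 -0.20596035]
[319.30744991 261.74676272] [319.00231911 247.35964211]
```

View pics/w2.png

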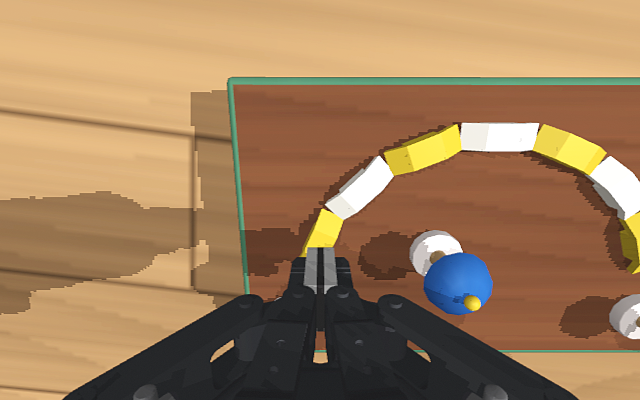

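View pics/s2.png

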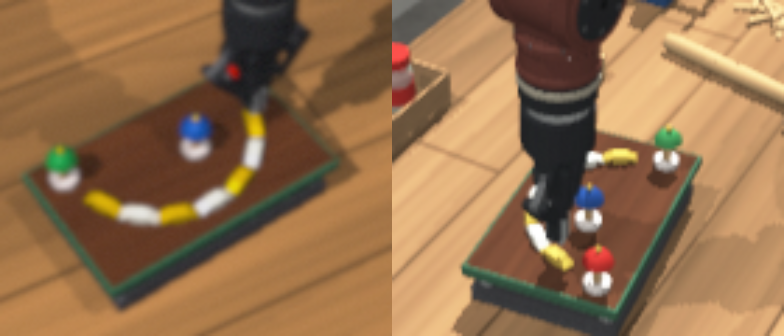

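Tip stands just over block 0, whose visible part is at (322,230). Block 1 is at (360,188), and the tip is clear of blue at (458,283). In the side view, red is intact beside the gripper. I re-check the block positions from close by.

```bash
python3 - <<'E'
from h import *
np.set_printoptions(precision=1,suppress=True)
C=cam('wrist')
W=[[493.6,54.9],[529.2,36.4],[555.2,5.9],[567.9,-32.1],[565.4,-72.1],[548.1,-108.3]]
for c in('yellow','white'):
  for p,a in blobs(C,c,None,200):
    X=ray(C,*p,67)[:2]; print(c,p,a,X,min(np.array(W)-X,key=lambda d:np.hypot(*d)))
print(sense()['qpos'])
E
```

```text
yellow [424.5 151.9] 2037 [554.8   6.9] [ 0.4 -1. ]
yellow [568.6 148.5] 1997 [566.4 -67.7] [-1.  -4.4]
yellow [324.3 230.8] 944 [503.4  53.1] [-9.8  1.8]
yellow [634.9 228.4] 295 [ 527.8 -122.3] [20.3 14. ]
white [498.4 136.4] 2126 [567.6 -29.3] [ 0.3 -2.8]
white [360.6 189.1] 1986 [530.5  36.8] [-1.3 -0.4]
white [619.  184.4] 1679 [ 551.3 -102.3] [-3.2 -6. ]
white [432.6 248.3] 1204 [500.7 -10.9] [28.5 47.3]
white [629.8 316.5] 772 [ 470.4 -145.6] [77.7 37.3]
[-0.2 -0.2 -0.5  1.3 -0.   2.9]
```

```bash
python3 -m crank '[[0.08,0.7,-0.02,0,0,0,1],[0,0.5,0,0,0,0,1],[0,0.2,0,0,0,0,1],[0,0,0,0,0,0,1],[0,0,0,0,0,0,1]]'; python3 -m crank '[[0,0.2,0,0,0,0,1],[0,0.2,0,0,0,0,1],[0,0,0,0,0,0,1]]'
```

```text
t: 4.78
tcp_pos: [493.0, 55.0, 72.4]
tcp_rot: [0.046, -0.706, 0.706, -0.046]
wrist_force: [-0.5, 0.7, -0.5]
finger_gap: 0.001
t: 5.15
tcp_pos: [492.9, 55.1, 68.2]
tcp_rot: [0.046, -0.706, 0.706, -0.046]
wrist_force: [-0.1, 0.1, 0.5]
finger_gap: 0.003
```

```bash
python3 -m crank '[[0,0.1,0,0,0,0,1],[0,0.1,0,0,0,0,1],[0,0,0,0,0,0,1]]'; python3 -m crank '[[0,0.1,0,0,0,0,1],[0,0.1,0,0,0,0,1],[0,0,0,0,0,0,1]]'
```

```text
t: 5.52
tcp_pos: [493.0, 55.0, 66.2]
tcp_rot: [0.046, -0.706, 0.706, -0.046]
wrist_force: [-0.4, -0.2, 1.1]
finger_gap: -0.001
t: 5.9
tcp_pos: [492.9, 55.0, 64.1]
tcp_rot: [0.046, -0.706, 0.706, -0.046]
wrist_force: [0.0, -0.1, 0.9]
finger_gap: -0.002
```

```bash
python3 -m crank '[[0,0.1,0,0,0,0,1],[0,0,0,0,0,0,1]]'; python3 -m crank '[[0,0.1,0,0,0,0,1],[0,0,0,0,0,0,1]]'
```

```text
t: 6.15
tcp_pos: [493.0, 55.0, 63.5]
tcp_rot: [0.046, -0.706, 0.706, -0.046]
wrist_force: [-2.1, 0.0, 5.6]
finger_gap: 0.004
t: 6.4
tcp_pos: [493.0, 55.0, 62.7]
tcp_rot: [0.046, -0.706, 0.706, -0.046]
wrist_force: [-3.7, 1.1, 7.5]
finger_gap: -0.0
```

Block 0 went home at z≈63.5 and the plate is now about 0.8 mm down at 7.5 N. Now I slide, one block per call.

```bash
python3 -m crank '[[-0.51,0,0.22,0,0,0,1],[-0.44,0,0.24,0,0,0,1],[-0.43,0,0.26,0,0,0,1],[-0.42,0,0.28,0,0,0,1],[-0.41,0,0.30,0,0,0,1],[-0.39,0,0.32,0,0,0,1],[-0.38,0,0.33,0,0,0,1],[-0.36,0,0.35,0,0,0,1]]'; python3 -m crank '[[0,0,0,0,0,0,1]]'
```

```text
t: 7.4
tcp_pos: [529.0, 37.0, 62.6]
tcp_rot: [-0.046, 0.706, -0.705, 0.046]
wrist_force: [-3.0, 3.1, 6.9]
finger_gap: 0.001
t: 7.52
tcp_pos: [529.4, 36.7, 62.8]
tcp_rot: [-0.046, 0.706, -0.705, 0.046]
wrist_force: [-1.6, 1.1, 6.2]
finger_gap: -0.002
```

```bash
python3 -m crank '[[-0.34,0.05,0.37,0,0,0,1],[-0.32,0,0.39,0,0,0,1],[-0.31,0,0.40,0,0,0,1],[-0.28,0,0.42,0,0,0,1],[-0.26,0,0.43,0,0,0,1],[-0.24,0,0.44,0,0,0,1],[-0.22,0,0.45,0,0,0,1],[-0.20,0,0.46,0,0,0,1],[0,0,0,0,0,0,1]]'
python3 - <<'E'
from h import *
C=cam('wrist');cv2.imwrite('pics/w3.png',C[0][:,:,::-1])
E
```

```text
t: 8.65
tcp_pos: [555.4, 6.3, 62.4]
tcp_rot: [-0.046, 0.706, -0.705, 0.046]
wrist_force: [-1.8, 1.9, 7.6]
finger_gap: -0.002
```

View pics/w3.png

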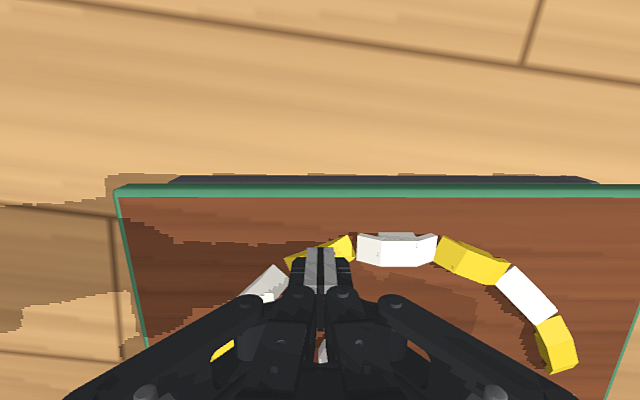

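The tip sits centred on block 2 at (320,255), with block 3 next at (397,250), still proud.

```bash
python3 -m crank '[[-0.18,0,0.47,0,0,0,1],[-0.15,0,0.48,0,0,0,1],[-0.13,0,0.49,0,0,0,1],[-0.11,0,0.49,0,0,0,1],[-0.08,0,0.50,0,0,0,1],[-0.06,0,0.50,0,0,0,1],[-0.04,0,0.50,0,0,0,1],[-0.01,0,0.50,0,0,0,1],[0,0,0,0,0,0,1]]'
```

```text
t: 9.82
tcp_pos: [568.3, -31.7, 62.5]
tcp_rot: [-0.046, 0.706, -0.705, 0.047]
wrist_force: [-0.9, 2.5, 6.8]
finger_gap: 0.002
```

```bash
python3 - <<'E'
from h import *
np.set_printoptions(precision=1,suppress=True)
C=cam('wrist')
W=[[565.4,-72.1],[548.1,-108.3],[518.6,-135.3]]
for c in('yellow','white'):
  for p,a in blobs(C,c,None,200):
    X=ray(C,*p,67)[:2]; print(c,p,a,X,min(np.array(W)-X,key=lambda d:np.hypot(*d)))
E
```

```text
yellow [249.  271.9] 1601 [560.4   3.1] [  5.  -75.2]
yellow [392.4 274.5] 2213 [568.3 -69.2] [-2.9 -2.9]
yellow [158.3 334.7] 357 [515.1  49.8] [  50.3 -121.9]
yellow [484.5 336.6] 299 [ 537.  -126.8] [-18.4  -8.5]
white [318.8 253.5] 659 [575.2 -30.6] [ -9.8 -41.5]
white [191.8 303.8] 1452 [537.5  31.8] [  27.9 -103.9]
white [450.4 307. ] 1629 [ 553.2 -103.4] [-5.1 -4.9]
```

```bash
python3 -m crank '[[0.01,0.03,0.50,0,0,0,1],[0.04,0,0.50,0,0,0,1],[0.06,0,0.50,0,0,0,1],[0.08,0,0.50,0,0,0,1],[0.11,0,0.49,0,0,0,1],[0.13,0,0.49,0,0,0,1],[0.15,0,0.48,0,0,0,1],[0.18,0,0.47,0,0,0,1],[0,0,0,0,0,0,1]]'; python3 -m crank '[[0.20,0,0.46,0,0,0,1],[0.22,0,0.45,0,0,0,1],[0.24,0,0.44,0,0,0,1],[0.26,0,0.43,0,0,0,1],[0.28,0,0.42,0,0,0,1],[0.31,0,0.40,0,0,0,1],[0.32,0,0.39,0,0,0,1],[0.34,0,0.37,0,0,0,1],[0,0,0,0,0,0,1]]'
```

```text
t: 11.0
tcp_pos: [566.1, -71.8, 62.4]
tcp_rot: [-0.045, 0.706, -0.706, 0.047]
wrist_force: [-1.3, 2.2, 7.5]
finger_gap: -0.002
t: 12.12
tcp_pos: [549.1, -108.2, 62.6]
tcp_rot: [0.045, -0.706, 0.706, -0.047]
wrist_force: [1.3, 1.9, 6.1]
finger_gap: -0.003
```

```bash
python3 -m crank '[[0.38,0.06,0.35,0,0,0,1],[0.39,0,0.33,0,0,0,1],[0.40,0,0.32,0,0,0,1],[0.41,0,0.30,0,0,0,1],[0.42,0,0.28,0,0,0,1],[0.43,0,0.26,0,0,0,1],[0.45,0,0.24,0,0,0,1],[0.46,0,0.22,0,0,0,1],[0,0,0,0,0,0,1],[0,0,0,0,0,0,1]]'
```

```text
t: 13.38
tcp_pos: [519.3, -135.6, 62.2]
tcp_rot: [0.045, -0.705, 0.706, -0.047]
wrist_force: [1.5, 0.4, 7.9]
finger_gap: 0.003
```

```bash
python3 -m crank '[[0,-0.1,0,0,0,0,1],[0,-0.2,0,0,0,0,1],[0,-0.5,0,0,0,0,1],[0,-2,0,0,0,0,1],[0,-4,0,0,0,0,1],[0,-4,0,0,0,0,1],[0,-4,0,0,0,0,1],[0,-4,0,0,0,0,1],[2.5,-1,-3.4,0,0,0,1],[2.5,0,-3.4,0,0,0,1],[2.6,0,-3.4,0,0,0,1],[0,0,0,0,0,0,1]]'
python3 - <<'E'
from h import *
C=cam('wrist');s=sense();print(s['tcp_pos'])
np.set_printoptions(precision=1,suppress=True)
# compare block home-ness: fit and parasols
for col in ['red','green','blue']:
    for p,a in blobs(C,col,None,300): print(col,p,a,ray(C,*p,106))
y,o,W,e=arcfit(C,None,100,63.0);print(y,o);print(e.T)
b=C[0][0:200,150:490];cv2.imwrite('pics/w4.png',cv2.resize(b,None,fx=2.3,fy=2.3,interpolation=2)[:,:,::-1])
e=cam('side')[0];d=cam('scene')[0]
cv2.imwrite('pics/s4.png',np.hstack([cv2.resize(d[145:255,240:375],(400,326),interpolation=2),cv2.resize(e[150:260,275:385],(326,326),interpolation=2)])[:,:,::-1])
E
```

```text
t: 14.88
tcp_pos: [428.2, -42.4, 260.8]
tcp_rot: [0.046, -0.705, 0.706, -0.047]
wrist_force: [0.2, -0.0, -0.1]
finger_gap: 0.003
[429.17289477 -43.41040797 260.44273186]
red [213.1 159.5] 798 [440.5  63.1 106. ]
green [437.1 158.7] 790 [ 469.7 -151.9  106. ]
blue [301.5 112.4] 886 [495.3 -16.8 106. ]
0.12884550295900807 [463.6 -45.6]
[[ 0.5  0.1 -0.1 -0.4 -0.3 -0.   0.3]
 [-0.6 -0.9 -0.6  0.   0.5  0.8  0.8]]
```

View pics/w4.png

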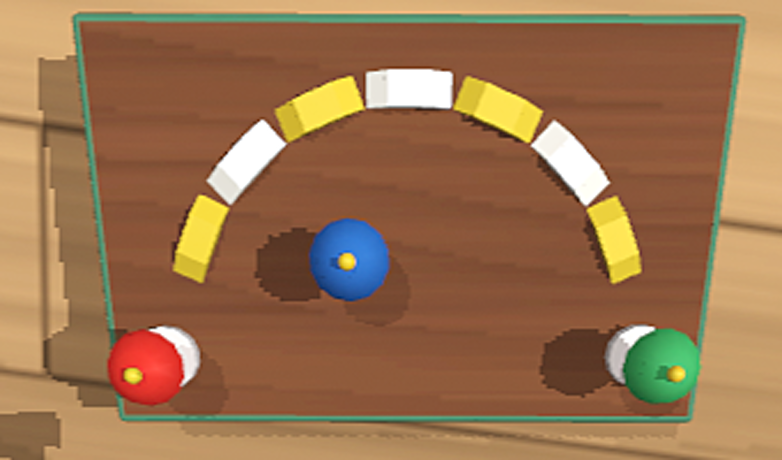

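View pics/s4.png

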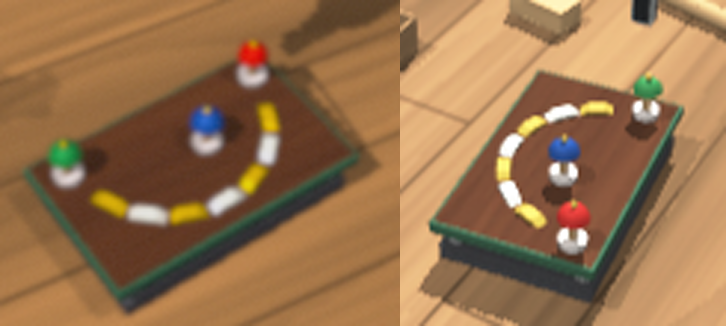

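All seven blocks look evenly low in the pictures, and the parasols stand within about 1 mm of where they were. I'm handing in.

```bash
python3 -c "
from bench import *
print(finish_job(),sense()['t'])"
```

```text
the job is handed in; nothing more can be done
the job is handed in; nothing more can be done
```

I pressed all seven trim blocks home in order and handed the job in at about 15 s of the 53 s allowed. I pressed the shut fingertip straight down on block 0, the end by the red parasol. Then I slid it along the arc to block 6 by the green one, lifted straight up and drew the hand clear.

- **Blocks home:** over the centre of each block the tip read 62.2–62.8 mm high, below the 63.5 mm home height. The upward force there was 6.1–7.9 N, well over the 2.5 N a block moves at, so each was on its stop. The lowest readings were on blocks 1 and 5, at 6.2 and 6.1 N, with noise of about 0.5 N.
- **Plate:** the readings put it about 1 mm down at most, of its 12 mm travel. I read height and force only at the end of each move, so the stretches between blocks were not checked.
- **Parasols:** all three stand upright, and the wrist camera puts them within about 1 mm of where they were.
- **Other objects:** I did not measure the jar, brush, hammer, offcut or cup again. The hand never went low near them.
- **Disagreements:** near views through the wrist camera put the far blocks 3–6 mm closer than the fit from above. I put that down to visible side walls shifting the measured centres. I kept to the fit, and the forces on each block bore it out. The coarser side and scene camera fits differed from it by up to 0.03 rad and 2–3 mm.

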